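# Line up the seasoning tins by size

### The job

Set the four steel seasoning tins upright on the four black rounds of the wooden ledge, one centred on each round, in order of size: the smallest on the round next to the sauce bottle, growing to the largest next to the salt bowl. Leave the sauce bottle and the salt bowl where they stand.

Things in the scene. Friction and masses are not known exactly. Their poses are not given: they have to be found in the camera images.
- tin_36: the smallest of four plain round stainless seasoning tins with straight sides: 36 mm in diameter, 40 mm tall to its flat lid, with a black knob 12 mm wide and 6 mm tall in the middle of the lid. Stands upright on the table at the start. Origin: centre of its underside; z up its axis.
- tin_45: the second smallest of four plain round stainless seasoning tins with straight sides: 45 mm in diameter, 48 mm tall to its flat lid, with a black knob 12 mm wide and 6 mm tall in the middle of the lid. Stands upright on the table at the start. Origin: centre of its underside; z up its axis.
- tin_54: the second largest of four plain round stainless seasoning tins with straight sides: 54 mm in diameter, 56 mm tall to its flat lid, with a black knob 12 mm wide and 6 mm tall in the middle of the lid. Stands upright on the table at the start. Origin: centre of its underside; z up its axis.
- tin_63: the largest of four plain round stainless seasoning tins with straight sides: 63 mm in diameter, 64 mm tall to its flat lid, with a black knob 12 mm wide and 6 mm tall in the middle of the lid. Stands upright on the table at the start. Origin: centre of its underside; z up its axis.
- pad0: one of four alike black rubber rounds, 72 mm in diameter and 3 mm thick, fixed in a straight row about 85 mm apart on a low fixed wooden ledge (510 mm long, 80 mm deep, top 20 mm above the table, lying farther from the robot than the tins); this one is at one end of the row. Origin: centre of its underside, on the ledge top, so a tin on it stands 3 mm above the origin. Its y axis runs along the row, from pad0 towards pad3.
- pad1: one of four alike black rubber rounds, 72 mm in diameter and 3 mm thick, fixed in a straight row about 85 mm apart on a low fixed wooden ledge (510 mm long, 80 mm deep, top 20 mm above the table, lying farther from the robot than the tins); this one is second in the row. Origin: centre of its underside, on the ledge top, so a tin on it stands 3 mm above the origin. Its y axis runs along the row, from pad0 towards pad3.
- pad2: one of four alike black rubber rounds, 72 mm in diameter and 3 mm thick, fixed in a straight row about 85 mm apart on a low fixed wooden ledge (510 mm long, 80 mm deep, top 20 mm above the table, lying farther from the robot than the tins); this one is third in the row. Origin: centre of its underside, on the ledge top, so a tin on it stands 3 mm above the origin. Its y axis runs along the row, from pad0 towards pad3.
- pad3: one of four alike black rubber rounds, 72 mm in diameter and 3 mm thick, fixed in a straight row about 85 mm apart on a low fixed wooden ledge (510 mm long, 80 mm deep, top 20 mm above the table, lying farther from the robot than the tins); this one is at the other end of the row. Origin: centre of its underside, on the ledge top, so a tin on it stands 3 mm above the origin. Its y axis runs along the row, from pad0 towards pad3.
- sauce_bottle: a small amber sauce bottle with a yellow cap and paper label, 44 mm in diameter, 110 mm tall, standing loose on the ledge at one end of the row (either end), about 97 mm from the centre of the nearest round. Origin: centre of its underside.
- salt_bowl: a small white ceramic salt bowl, about 52 mm across and 30 mm tall, standing loose on the ledge at the other end of the row. Origin: centre of its underside.

How it is judged:
At the end, for the whole second after the job is handed in: Each tin stands upright (within 0.08 rad) and at rest on its own round, its centre within 12 mm of the centre of the round: smallest tin on the round beside the sauce bottle, then second smallest, second largest, and the largest beside the salt bowl (((horizontal distance between sauce_bottle and pad0 below 0.15 m and horizontal distance between tin_36 and pad0 below 0.012 m and z of tin_36 in the frame of pad0 between 0.001 and 0.006 m and horizontal distance between tin_45 and pad1 below 0.012 m and z of tin_45 in the frame of pad1 between 0.001 and 0.006 m and horizontal distance between tin_54 and pad2 below 0.012 m and z of tin_54 in the frame of pad2 between 0.001 and 0.006 m and horizontal distance between tin_63 and pad3 below 0.012 m and z of tin_63 in the frame of pad3 between 0.001 and 0.006 m) or (horizontal distance between sauce_bottle and pad3 below 0.15 m and horizontal distance between tin_36 and pad3 below 0.012 m and z of tin_36 in the frame of pad3 between 0.001 and 0.006 m and horizontal distance between tin_45 and pad2 below 0.012 m and z of tin_45 in the frame of pad2 between 0.001 and 0.006 m and horizontal distance between tin_54 and pad1 below 0.012 m and z of tin_54 in the frame of pad1 between 0.001 and 0.006 m and horizontal distance between tin_63 and pad0 below 0.012 m and z of tin_63 in the frame of pad0 between 0.001 and 0.006 m)) and angle between each of tin_36, tin_45, tin_54, tin_63's own z axis and vertical below 0.08 rad and linear speed of each of tin_36, tin_45, tin_54, tin_63 below 0.02 m/s); the robot touches nothing.
It fails at once if the sauce bottle is tipped, or pushed more than 25 mm from its place (distance of sauce_bottle from where it was at the start of the episode above 0.025 m or angle between sauce_bottle's own z axis and vertical above 0.4 rad).
It fails at once if the salt bowl is tipped, or pushed more than 25 mm from its place (distance of salt_bowl from where it was at the start of the episode above 0.025 m or angle between salt_bowl's own z axis and vertical above 0.4 rad).
It also fails if it takes over 99 s, if anything falls off the work surface, if the arm or the gripper's body presses on something with over 40 N, if the wrist force passes 120 N, or if a joint passes its speed limit or range.

### The arm

A 7-joint arm with a two-finger parallel gripper is mounted at the origin on the work surface. World frame = base frame: x ahead of the robot, y to its left, z up, the work surface at z = 0. Lengths are in m, angles in rad, forces in N, time in s.
With the tool pointing down it reaches from about 0.35 to 0.775 m from the base axis. Payload 3.1 kg.
Tool frame: the origin (TCP) lies between the finger pads; the fingertips stand 19 mm ahead of it and the grasp point (between the pads) is the TCP; z points along the fingers, y is the line along which they close (so a half turn about z gives the same grasp; the last joint's range is limited). The gripper opens to 85 mm and grips with 20 to 120 N. Pads are 22 mm wide; open, the fingers measure 114 mm over their backs; the gripper's body (76 mm by 85 mm) begins 54 mm behind the grasp point. The pads swing forward as they close: fully open they stand 13 mm farther back than shut.
Start: joints at [1.084, 0.311, 0.014, 1.512, -0.004, 1.319, -0.027], TCP at [0.237, -0.496, 0.229] pointing down, gripper open.
Joint ranges: [-2.7, 2.7], [-0.3, 1.91], [-1.27, 1.3], [0.12, 2.57], [-1.44, 4.58], [0.2, 2.03], [-3.05, 3.05]. Speed limits (rad/s): [2.79, 2.79, 3.14, 3.14, 3.14, 3.14, 3.14].

### API

Orientations are given as a unit quaternion [w, x, y, z].
In Python, from cell import env, readout, viewer gives the robot as it stands. Calls block until the motion is done:
- env.goto(position, orientation): joint-space move of the TCP to a pose.
- env.move_linear(position, max_speed=0.15, ori=None): straight line of the TCP; ori=None keeps the orientation; max_speed is the mean speed in m/s.
- env.set_joints(angles): joint-space move.
- env.command_gripper(opening): finger opening in m; the grip force is fixed at half the most; returns when the fingers have stopped.
- env.dwell(seconds).
- env.inverse_kinematics(position, orientation): joint angles nearest the present ones, or None.
- readout.state(): the state.
- viewer.read_camera(name): name is "side" or "top" or "wrist"; returns the picture (420x560x3 uint8, red, green, blue); there is no depth.
- viewer.calibration(name): a dict with "K" (3x3 intrinsics, pixels), "view" (4x4, takes a point from world to camera coordinates). Camera axes: x right, y down, z forward; pixel columns grow to the right and rows downward; lengths in m; the calibration is good to about 2 mm. A picture is of the moment at which its call begins: read the wrist's pose just before it. calibration takes no time and is no camera call; for the wrist camera it gives the pose at the moment of the call.
A pose or a line that the arm cannot do raises env.IKError and nothing moves.
- env.finish_job(): hands the job in; it is judged then, once.
The state is a dict: "t": time; "joints": joint angles; "joint_velocities": joint speeds; "joint_efforts": joint torques, N m; "position": TCP position; "ee_rot": TCP orientation; "ft_force": force on the tool from outside, world axes, zero at the start; "moment": the same for the moment, N m; "gripper_width": finger opening in m; "grasp_force": force on a finger pad.
Only numpy, scipy, OpenCV 4.12 (cv2) and the standard library are available. Lean on these libraries where they do the work, as an engineer would, in place of code of your own. Each camera call takes 0.05 s, during which the arm holds its last target. There are 200 camera calls.

## Working session

There is one attempt and no reset: what is moved stays moved. The work goes in short steps, each a Python script; the robot and the scene stay as the last script left them, time stands still between calls to the robot, and variables do not carry over. Pictures are saved under pics/ and viewed, at most 14 in all, crops included, and the job is handed in when it is done.

```bash
mkdir -p pics; ls; python3 - <<'E'
from cell import env, readout, viewer
import cv2,numpy as np
for n in ["top","side"]:
    im=viewer.read_camera(n); cv2.imwrite(f"pics/{n}0.png",im[:,:,::-1])
    c=viewer.calibration(n); print(n,np.round(c["K"],1).tolist(),np.round(c["view"],3).tolist())
s=readout.state(); print(s["t"],s["position"],s["ee_rot"],s["gripper_width"])
E
```

```text
pics
top [[492.2, 0.0, 272.3], [0.0, 492.2, 203.1], [0.0, 0.0, 1.0]] [[-0.08, -0.997, -0.002, 0.044], [-0.973, 0.078, -0.215, 0.539], [0.215, -0.015, -0.977, 1.065], [0.0, 0.0, 0.0, 1.0]]
side [[407.2, 0.0, 276.0], [0.0, 407.2, 201.6], [0.0, 0.0, 1.0]] [[-0.784, -0.621, 0.013, 0.432], [-0.468, 0.576, -0.67, 0.264], [0.408, -0.532, -0.742, 0.617], [0.0, 0.0, 0.0, 1.0]]
0.1 [ 0.23634757 -0.4958849   0.22841961] [-1.03945910e-03  9.75367941e-01  2.20581545e-01 -2.84456149e-04] 0.0853922992130577
```

View pics/top0.png

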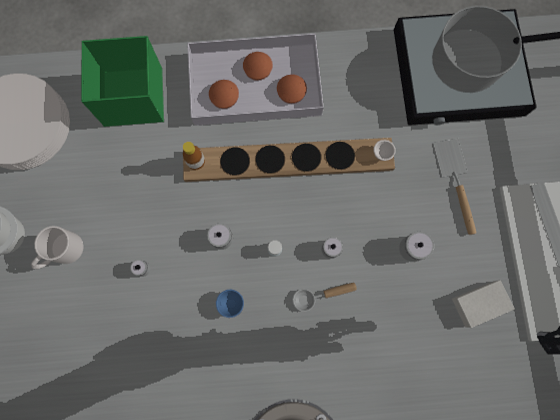

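View pics/side0.png

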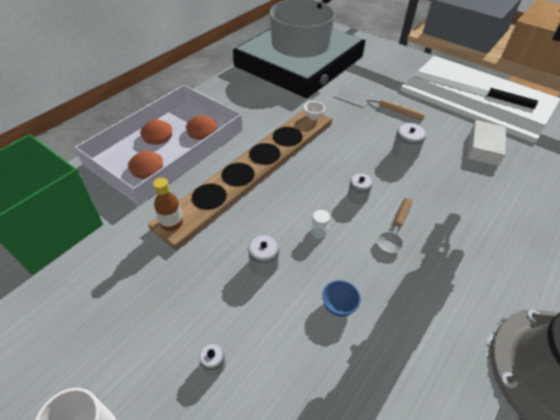

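The top view shows the sauce bottle at the left end (193,157), the bowl at the right (384,150), and the rounds at (235,160), (270,159), (306,157) and (340,155). The tin knobs are at (139,267) for 36, (333,247) for 45, (219,236) for 54 and (420,246) for 63. The plain white pot at (275,248) is not one of the tins. Next I'll find centroids and cross-check them against the side camera.

```bash
cat > h.py <<'E'
import numpy as np, cv2
def blob(im,uv,r,thr=60):
    """centroid of the dark component nearest uv"""
    u,v=uv; g=im[v-r:v+r+1,u-r:u+r+1].max(2)
    n,l,st,c=cv2.connectedComponentsWithStats((g<thr).astype(np.uint8))
    k=1+np.argmin([np.hypot(*(c[i]-r))-0.02*st[i,4] for i in range(1,n)])
    return c[k]+[u-r,v-r], st[k].tolist()
def ray(c,uv,z):
    V=np.array(c["view"]); R,t=V[:3,:3],V[:3,3]; o=-R.T@t
    d=R.T@np.linalg.inv(c["K"])@np.array([*uv,1.]); return o+d*(z-o[2])/d[2]
E
cat > m.py <<'E'
from h import *
from cell import viewer
T=dict(t36=(.043,(139,266),(211,350)),t45=(.051,(333,246),(361,178)),t54=(.059,(219,235),(263,245)),t63=(.067,(420,244),(411,130)),
 p0=(.023,(235,160),(209,196)),p1=(.023,(270,159),(238,175)),p2=(.023,(306,157),(265,154)),p3=(.023,(340,155),(288,136)))
ims={n:(cv2.cvtColor(cv2.imread(f"pics/{n}0.png"),cv2.COLOR_BGR2RGB),viewer.calibration(n)) for n in("top","side")}
for k,(z,a,b) in T.items():
    for n,uv in(("top",a),("side",b)):
        im,c=ims[n]; p,st=blob(im,uv,7 if k[0]=="t" else 20,90 if k[0]=="t" else 50)
        print(k,n,p.round(1),st,ray(c,p,z).round(4))
E
python3 m.py
```

```text
t36 top [137.1 267. ] [3, 6, 6, 5, 24] [0.4222 0.3158 0.043 ]
t36 side [210.4 353.7] [3, 7, 8, 8, 50] [0.4221 0.3166 0.043 ]
t45 top [332.7 246. ] [4, 5, 6, 5, 23] [ 0.4332 -0.1276  0.051 ]
t45 side [361.4 179.1] [6, 6, 4, 5, 17] [ 0.4319 -0.127   0.051 ]
t54 top [218.1 234.1] [4, 4, 5, 5, 22] [0.4798 0.128  0.059 ]
t54 side [263.  244.8] [5, 4, 6, 7, 30] [0.4788 0.1284 0.059 ]
t63 top [419.9 244.4] [4, 5, 6, 6, 24] [ 0.4193 -0.3191  0.067 ]
t63 side [411.7 129.9] [6, 5, 4, 4, 12] [ 0.4181 -0.3179  0.067 ]
p0 top [234.4 160.9] [5, 8, 29, 27, 616] [0.6601 0.0825 0.023 ]
p0 side [208.6 196.4] [4, 9, 33, 24, 629] [0.6582 0.0846 0.023 ]
p1 top [269.6 159. ] [6, 7, 28, 27, 618] [ 0.6581 -0.0023  0.023 ]
p1 side [237.4 174.3] [4, 9, 32, 22, 539] [6.56e-01 1.00e-04 2.30e-02]
p2 top [305.9 157. ] [6, 7, 29, 27, 620] [ 0.656  -0.0897  0.023 ]
p2 side [264.4 153.6] [5, 10, 30, 20, 467] [ 0.6539 -0.0875  0.023 ]
p3 top [339.7 155.1] [6, 7, 29, 27, 614] [ 0.6543 -0.1713  0.023 ]
p3 side [287.1 136.1] [5, 12, 29, 18, 395] [ 0.6518 -0.1692  0.023 ]
```

The two cameras agree within about 2 mm, and the rounds come out about 85 mm apart as given. I'll grip across the row, starting with the largest tin.

```bash
cat > pp.py <<'E'
from cell import env, readout, viewer
from scipy.spatial.transform import Rotation
import numpy as np, cv2
q=np.roll(Rotation.from_matrix(np.array([[0,1,0],[1,0,0],[0,0,-1.]])).as_quat(),1)
TIN=dict(t36=(.422,.316),t45=(.4326,-.1273),t54=(.4793,.1282),t63=(.4187,-.3185))
PAD=dict(t36=(.659,.0835),t45=(.657,-.001),t54=(.655,-.0886),t63=(.653,-.1702))
G=dict(t36=.024,t45=.028,t54=.033,t63=.037); D=dict(t36=.036,t45=.045,t54=.054,t63=.063)
UP=.20
def pick_place(k):
    S=lambda:readout.state()
    (x,y),(X,Y),g=TIN[k],PAD[k],G[k]
    env.command_gripper(.085)
    env.goto([x,y,.15],q); env.move_linear([x,y,g],.12)
    env.command_gripper(D[k]-.01)
    s=S(); print(k,"grip",s["gripper_width"].__round__(4),np.round(s["grasp_force"],1),s["position"].round(4),s["ft_force"].round(1))
    if abs(s["gripper_width"]-D[k])>.004: print("BAD GRIP"); return False
    env.move_linear([x,y,UP],.15); env.goto([X,Y,UP],q)
    env.move_linear([X,Y,.06+g],.15); env.move_linear([X,Y,.0245+g],.04)
    s=S(); print(" place",s["gripper_width"].__round__(4),s["position"].round(4),s["ft_force"].round(1))
    env.command_gripper(D[k]+.018); env.move_linear([X,Y,UP],.15)
    print(" t",S()["t"]); return True
E
python3 - <<'E'
from pp import *
pick_place("t63")
p=env.inverse_kinematics([.42,.316,.15],q); print(p)
cv2.imwrite("pics/top1.png",viewer.read_camera("top")[:,:,::-1])
cv2.imwrite("pics/side1.png",viewer.read_camera("side")[:,:,::-1])
E
```

```text
t63 grip 0.0612 66.1 [ 0.4198 -0.3192  0.0383] [ 0.7 -0.4  4.9]
 place 0.0612 [ 0.6535 -0.1703  0.0616] [-0.1 -0.2 -3.4]
 t 8.375
[-0.17623009  0.39522745 -0.65833315  1.6818211   0.26055831  1.15388897
 -0.90371301]
```

View pics/side1.png

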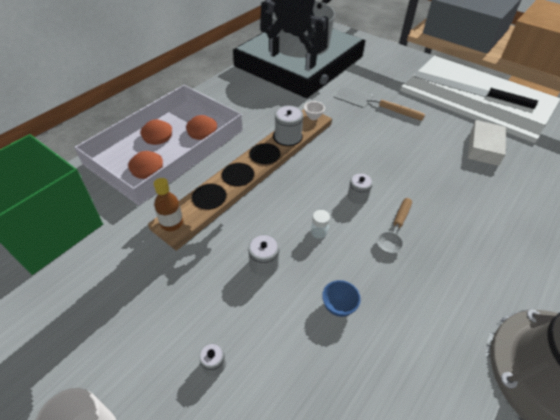

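The side view shows tin_63 upright on the bowl-end round, knob at about (289,113), with the bowl undisturbed. I'll move the other three.

```bash
python3 - <<'E'
from pp import *
from h import *
if all(pick_place(k) for k in("t54","t45","t36")):
    env.goto([.42,.3,.25],q)
for n in("top","side"): cv2.imwrite(f"pics/{n}2.png",viewer.read_camera(n)[:,:,::-1])
c=viewer.calibration("top"); im=viewer.read_camera("top"); V=np.array(c["view"])
for k,(x,y) in PAD.items():
    z={"t36":.066,"t45":.074,"t54":.082,"t63":.09}[k]
    p=c["K"]@(V[:3]@[x,y,z,1]); uv=np.round(p[:2]/p[2]).astype(int)
    b,st=blob(im,uv,6,90); r=ray(c,b,z); print(k,st,r.round(4),"err",(r[:2]-[x,y]).round(4))
E
```

```text
t54 grip 0.0518 62.8 [0.4803 0.1285 0.0341] [0.4 0.2 5.6]
 place 0.052 [ 0.6554 -0.0886  0.0576] [-0.8 -0.4 -1.6]
 t 17.2167
t45 grip 0.0432 60.4 [ 0.4333 -0.1275  0.0289] [-1.1 -0.   5.7]
 place 0.0426 [ 0.6574 -0.001   0.0527] [ 0.8 -1.2 -1.1]
 t 25.7667
t36 grip 0.0336 59.8 [0.4226 0.3165 0.0248] [-0.2 -1.   5. ]
 place 0.0332 [0.6593 0.0836 0.0488] [-0.1  0.1 -0.5]
 t 35.3667
t36 [3, 4, 6, 5, 23] [0.6581 0.084  0.066 ] err [-0.0009  0.0005]
t45 [4, 4, 5, 5, 22] [ 0.6562 -0.0008  0.074 ] err [-0.0008  0.0002]
t54 [4, 4, 5, 5, 22] [ 0.6541 -0.0884  0.082 ] err [-0.0009  0.0002]
t63 [4, 5, 6, 5, 23] [ 0.6523 -0.1707  0.09  ] err [-0.0007 -0.0005]
```

View pics/side2.png

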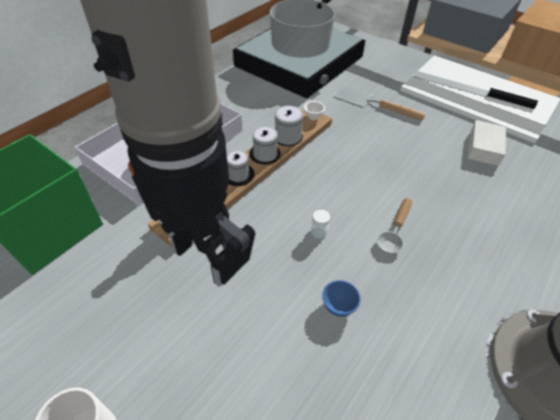

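View pics/top2.png

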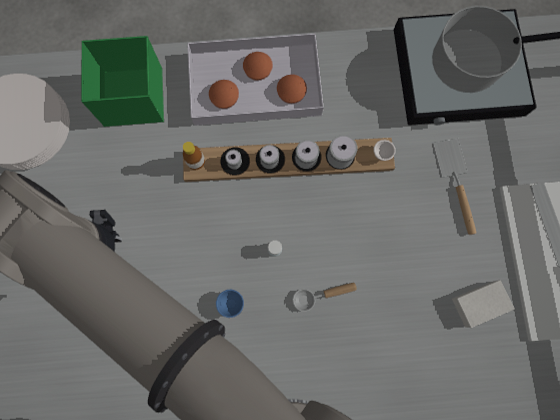

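The top view shows all four tins centred on their rounds, with knobs at (234,157), (269,156), (307,151) and (342,147). Sizes grow from the bottle to the bowl, both of which are where they started. The knobs measure within about 1 mm of the targets, and the arm is clear.

```bash
python3 -c "
from cell import env
print(env.finish_job())"
```

```text
the job is handed in; nothing more can be done
None
```

All four tins stand on their rounds in size order, smallest beside the sauce bottle and largest beside the salt bowl, each within about 1 mm of my measured round centre; the job is handed in at about 36 s, but the call returned no verdict.

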